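Seat the keyed polishing mandrel in the bench polisher and hold it home

TASK

Slide the square-headed polishing mandrel out through the open end of its slot in the fork rack, then put it into the upright hub of the bench polisher: turn it until its key drops into the keyway and keep pushing against the ejector spring until its flange is flat on the hub face. Finish while still gripping the mandrel and holding it pushed fully home, as for a colleague who is about to lock it. Leave the round-headed mandrel hanging in the rack and do not disturb the other things on the bench.

Things in the scene. Friction and masses are not known exactly. Their poses are not given: they have to be found in the camera images.
- mandrel: Square-headed steel mandrel, about 0.28 kg, upright in one of the rack's two slots (either one). Origin: centre of the shaft's foot; z up its axis. From the foot: round shaft 16 mm in diameter, z 0 to 40 mm, first 5 mm tapered from 11 mm; key on its +x side, 6 mm wide, out to 14 mm from the axis, z 12 to 38 mm; flange 32 mm in diameter, z 40 to 46; neck 12 mm in diameter, z 46 to 58; head.
- head (a point): Middle of the mandrel's square grip head, on its axis 76 mm above the foot; axes as the mandrel's. Head 26 by 26 mm, sides along x and y, z 58 to 94 mm above the foot: grasp it from above. On its top a dark rib, 4 mm wide, 3 mm tall, from the middle to the +x side, points the way of the key.
- flange (a point): Point on the mandrel's axis at the underside of its flange, 40 mm above the foot; axes as the mandrel's.
- round_mandrel: A like mandrel with a round head 26 mm in diameter, without key or rib, hanging in the rack's other slot, about 75 mm away. To be left there. Origin and heights as for the square-headed one.
- rack: White fork rack fixed to the bench, 160 mm (x) by 115 mm (y), 76 mm tall. Origin: on the bench under its middle, z up. Top plate z 70 to 76 mm; its two slots, 16 mm wide, run along y at x = -37.5 and +37.5 mm, open at the edge y = -50 mm (on the polisher's side), closed at y = +8 mm. Foot plate 8 mm thick, out to y = -55 mm.
- slots (a point): Middle of the slotted edge of the rack's top plate, upper side, 76 mm above the bench; axes as the rack's. A mandrel hangs with its head on the plate, foot 18 mm above the bench, flange 6 mm below the plate: it can rise only 6 mm and comes out only along the slot, to -y. It is clear when its axis is 18 mm or more beyond this edge.
- polisher: Bench polisher fixed to the bench, white housing 170 mm (x) by 200 mm (y), 68 mm tall, with the round hub upright on its middle. Origin: on the bench under its middle; the hub's axis is the vertical through it.
- hub_face (a point): Centre of the bore in the hub's top face, 120 mm above the bench; z up, x points to the keyway. Hub 62 mm in diameter, bore 18.4 mm in diameter. A brake of 2 N m keeps the hub from turning. Off the keyway, the key's lower end lands on the face with the flange 28 mm above it; it drops in when the mandrel's x points along this x within about 0.07 rad.
- keyway (a point): Middle of the keyway's mouth, in the hub face 13 mm from the bore's axis. The keyway is 7.8 mm wide, open at the top, reaches 16.5 mm from the axis and runs the bore's full depth (50 mm).
- plunger (a joint): Travel in m of the spring ejector at the bottom of the bore, 0 when free; its top is then 30 mm below the hub face. The mandrel's foot reaches it when the flange is 10 mm above the face and pushes it down 10 mm (0.010) when the flange lies on the face; that takes about 5 N at first and 11 N at the end, and it lifts the mandrel again if let go.
- sanding_block: Dark sanding block 50 by 75 by 26 mm lying on the bench, bystander; origin at the centre of its underside.
- mould: Small brass mould 50 by 40 by 18 mm, bystander; origin at the centre of its underside.
- jar: White jar, 64 mm in diameter, 85 mm tall, bystander; origin at the centre of its underside.
- cup: White cup, 72 mm in diameter, 80 mm tall, bystander; origin at the centre of its underside.
- wax_spatula: Spatula 170 mm long lying on the bench, bystander.
- plaster_model: Plaster model 60 by 55 by 34 mm, bystander; origin at the centre of its underside.
Mind the look-alikes: they are no part of the job. What is shaped like the mandrel but orange is not meant.

How it is judged:
On the way, in this order (a step that is already met when the one before it is completed fails the run):
1. the square-headed mandrel, gripped, is slid clear of the rack's slot (y of mandrel in the frame of rack below -0.064 m and contact force between the fingers and mandrel above 1 N), for 0.05 s.
2. the key is in the keyway: the shaft is in the bore and the flange is less than 22 mm above the hub face (z of flange in the frame of hub_face below 0.022 m and horizontal distance between flange and hub_face below 0.003 m and angle between the z axis of mandrel and the z axis of hub_face, either way round below 0.08 rad), for 0.05 s.
At the end, for the whole second after the job is handed in: The mandrel is gripped and held home at rest: flange within 2 mm of the hub face, centred within 3 mm, upright within 0.08 rad, key along the keyway within 0.15 rad, ejector down 7.8 mm or more; the round-headed mandrel has moved less than 25 mm (z of flange in the frame of hub_face between -0.003 and 0.002 m and horizontal distance between flange and hub_face below 0.003 m and angle between the z axis of mandrel and the z axis of hub_face, either way round below 0.08 rad and angle between the x axis of mandrel and the x axis of hub_face, either way round below 0.15 rad and value of joint plunger above 0.0078 m and contact force between the fingers and mandrel above 1 N and linear speed of mandrel below 0.02 m/s and distance of round_mandrel from where it was at the start of the episode below 0.025 m); the arm keeps its last pose, push and grip.
It fails at once if a bystander is moved more than 30 mm (distance of any of round_mandrel, sanding_block, mould, jar, cup, wax_spatula, plaster_model from where it was at the start of the episode above 0.03 m).
It also fails if it takes over 38 s, if anything falls off the work surface, if the arm or the gripper's body presses on something with over 40 N, if the wrist force passes 120 N, or if a joint passes its speed limit or range.

ROBOT

A 6-joint arm with a two-finger parallel gripper is mounted at the origin on the work surface. World frame = base frame: x ahead of the robot, y to its left, z up, the work surface at z = 0. Lengths are in m, angles in rad, forces in N, time in s.
With the tool pointing down it reaches from about 0.225 to 0.875 m from the base axis. Payload 3.4 kg.
Tool frame: the origin (TCP) lies at the very end of the fingers, on their centre line; the grasp point (between the pads) lies 19 mm behind it; z points along the fingers, y is the direction in which the jaws open and shut (so a half turn about z gives the same grasp; the last joint's range is limited). The gripper opens to 85 mm and grips with 20 to 120 N. Pads are 22 mm wide; open, the fingers measure 114 mm over their backs; the gripper's body (76 mm by 85 mm) begins 54 mm behind the grasp point. The pads swing forward as they close: fully open they stand 13 mm farther back than shut.
Start: joints at [1.169, 0.276, 1.505, -0, 1.361, -0.121], TCP at [0.159, 0.553, 0.231] pointing down, gripper open.
Joint ranges: [-2.89, 2.89], [-0.75, 2.08], [0.22, 2.7], [-1.18, 4.32], [0.11, 2.71], [-2.7, 2.7]. Speed limits (rad/s): [2.57, 2.57, 3.14, 3.14, 3.14, 3.14].

INTERFACE

Orientations are given as a unit quaternion [w, x, y, z].
In Python, from rig import manip gives the robot as it stands. The module is installed in compiled form; this text tells all that it offers.
- The arm moves only by the tool carry_out, never from a script. Its argument "moves" is one flat list of numbers, 5 for each row, row after row: the opening in per cent of the stroke, from 0 (shut) to 100 (fully open), then the shift along the world's x, y, z in cm, then the turn about the world's z in rad. A call has exactly 10 rows; each row shifts and turns the commanded pose from where the row before left it; what a row does not reach is not made up. A row lasts 1/10 s, in which the tool goes at most 50 mm and 8.59 degrees, less where a joint would pass 70% of its speed; a pose out of reach is approached as far as the arm can. A call is refused whole if a number of a shift passes 5 or a number of a turn 0.15, either way. A call with a gripper value outside its range is refused whole. The fingers move at their own pace and stop on an object; "squeeze" is the grip in N (left out, the last holds). Time passes only in rows, so rows that do not move let the fingers close, or fill a call up. It gives the time, the measured TCP pose, the force and the opening at its end, in the units of the state.
- manip.get_state(): the state, without advancing time (a new reading comes with each control period).
- manip.get_image(name): name is "scene" or "top" or "wrist"; returns the picture (420x560x3 uint8, red, green, blue); there is no depth.
- manip.camera_info(name): a dict with "fov_y" (degrees; the focal length in pixels is half the picture's height over the tangent of half this angle, whatever the lens; pixels are square), "cx", "cy" (the principal point, pixels), "rvec" (rotation vector, rad) and "tvec" (3), from world to camera coordinates, as OpenCV has them; the wrist camera has in their place "hand_eye" (4x4, takes a point from camera to tool coordinates, whose origin is the TCP and whose axes are the flange's). Camera axes: x right, y down, z forward; pixel columns grow to the right and rows downward; lengths in m; the calibration is good to about 2 mm. A picture is of the moment at which its call begins: read the wrist's pose just before it. camera_info takes no time and is no camera call.
- manip.sign_off(): hands the job in, once; it reports no verdict.
The state is a dict: "clock": time; "qpos": joint angles; "qd": joint speeds; "effort": joint torques, N m; "position": TCP position; "ee_rot": TCP orientation; "contact_force": force on the tool from outside, world axes, zero at the start; "moment": the same for the moment, N m; "width": finger opening in m.
Only numpy, scipy, OpenCV 4.12 (cv2) and the standard library are available. Lean on these libraries where they do the work, as an engineer would, in place of code of your own. Each camera call takes 0.05 s, during which the arm holds its last target. There are 200 camera calls.

## Working session

There is one attempt and no reset: what is moved stays moved. The work goes in short steps, Python scripts to look and compute and a tool call to move; the robot and the scene stay as the last step left them, time stands still between calls to the robot, and variables do not carry over. Pictures are saved under pics/ and viewed, about 8 in all and at most 12, crops included, and the job is handed in when it is done.

Besides the shell and the picture viewer there is one more tool, called by a JSON object that holds its "name" and its "arguments", one argument or row to a line. carry_out: Moves the arm, as the interface text tells. Its arguments: {"type":"object","properties":{"moves":{"type":"array","items":{"type":"number"}},"squeeze":{"type":"number"}},"required":["moves"]}

```bash
mkdir -p pics && cat > h.py <<'E'
import numpy as np, cv2
from rig import manip
from scipy.spatial.transform import Rotation as R
def grab(name,fn):
    s=manip.get_state(); im=manip.get_image(name); cv2.imwrite('pics/'+fn,im[:,:,::-1]); return s,im
def cam(name,s=None):
    c=manip.camera_info(name); f=210/np.tan(np.radians(c['fov_y'])/2)
    K=np.array([[f,0,c['cx']],[0,f,c['cy']],[0,0,1]])
    if 'rvec' in c:
        Rm=cv2.Rodrigues(np.array(c['rvec'],float))[0]; t=np.array(c['tvec'],float).ravel()
        return K,Rm.T,-Rm.T@t
    q=s['ee_rot']; T=np.array(c['hand_eye']); Rt=R.from_quat([q[1],q[2],q[3],q[0]]).as_matrix()
    return K,Rt@T[:3,:3],Rt@T[:3,3]+np.array(s['position'])
def ray(name,u,v,z,s=None):
    K,Rw,o=cam(name,s); d=Rw@np.linalg.solve(K,[u,v,1]); return o+d*(z-o[2])/d[2]
def proj(name,p,s=None):
    K,Rw,o=cam(name,s); q=K@(Rw.T@(np.array(p)-o)); return q[:2]/q[2]
E
python3 - <<'E'
from h import *
for n in('scene','top','wrist'):
    s,im=grab(n,n+'0.png'); print(n,{k:(np.round(v,3).tolist()) for k,v in manip.camera_info(n).items() if not isinstance(v,str)})
print(s)
E
```

```text
scene {'fov_y': 51.324, 'cx': 284.054, 'cy': 204.53, 'rvec': [1.042, 2.237, -1.153], 'tvec': [0.382, -0.173, 1.62]}
top {'fov_y': 55.838, 'cx': 283.191, 'cy': 215.647, 'rvec': [2.154, -2.194, 0.078], 'tvec': [0.012, 0.594, 1.127]}
wrist {'fov_y': 70.502, 'cx': 283.908, 'cy': 210.943, 'hand_eye': [[-0.0, -0.963, -0.268, 0.068], [1.0, -0.0, -0.0, -0.002], [0.0, -0.268, 0.963, -0.142], [0.0, 0.0, 0.0, 1.0]]}
{'clock': 0.1, 'qpos': array([ 1.16898143e+00,  2.76503463e-01,  1.50602295e+00, -9.61946345e-06,
        1.36072568e+00, -1.20992062e-01]), 'qd': array([-0.00081047, -0.00149652, -0.00320133, -0.00013731, -0.00043841,
       -0.00022628]), 'effort': array([ 1.17428433e-03, -4.17702520e+01, -2.46403348e+01, -2.29038615e-04,
        5.72345380e-03, -2.23796107e-06]), 'position': array([0.15916985, 0.5520196 , 0.23053582]), 'ee_rot': array([-2.09886262e-04,  1.39949449e-01,  9.90158302e-01, -8.02747016e-04]), 'contact_force': array([ 0.46924869, -0.36803936, -0.74069139]), 'moment': array([-0.06856076, -0.00841055,  0.00097652]), 'width': 0.08517429376149023}
```

View pics/top0.png

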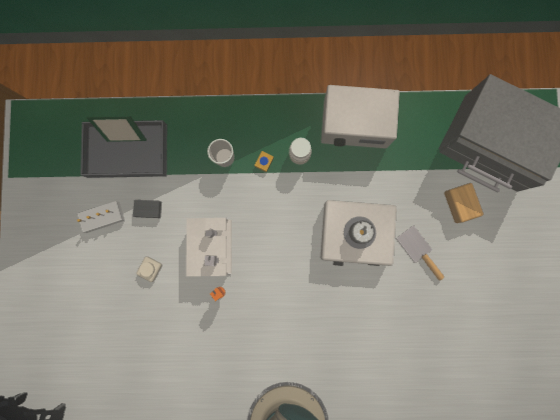

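View pics/scene0.png

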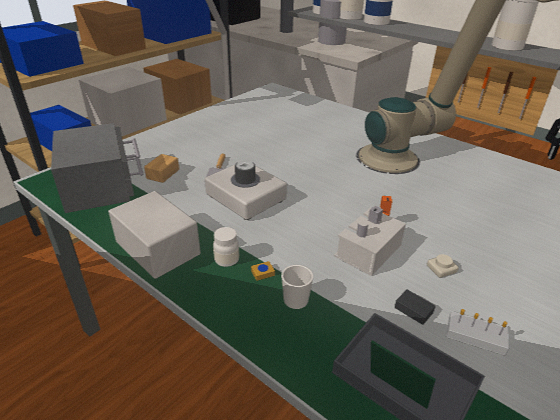

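Top view: the rack is at about (208,247) with slots opening to the right (−y), heads are near (212,233) and (211,259), and the hub is at about (361,232). I'll compute coarse positions and view an enlarged crop.

```bash
python3 - <<'E'
from h import *
for n,u,v,z in(('headA',211,233,.112),('headB',211,259,.112),('hub',362,233,.12),('rackc1',187,219,.076),('c2',187,276,.076),('c3',229,276,.076),('orange',218,293,.05)): print(n,ray('top',u,v,z).round(3))
a=cv2.imread('pics/top0.png'); b=cv2.imread('pics/scene0.png')
c=lambda i,x,y,w:cv2.resize(i[y:y+w,x:x+w],(390,390),interpolation=cv2.INTER_CUBIC)
cv2.imwrite('pics/z.png',np.vstack([np.hstack([c(a,180,210,90),c(b,330,190,80)])]))
E
```

```text
headA [0.544 0.195 0.112]
headB [0.475 0.195 0.112]
hub [ 0.536 -0.208  0.12 ]
rackc1 [0.586 0.268 0.076]
c2 [0.429 0.268 0.076]
c3 [0.427 0.152 0.076]
orange [0.378 0.187 0.05 ]
```

View pics/z.png

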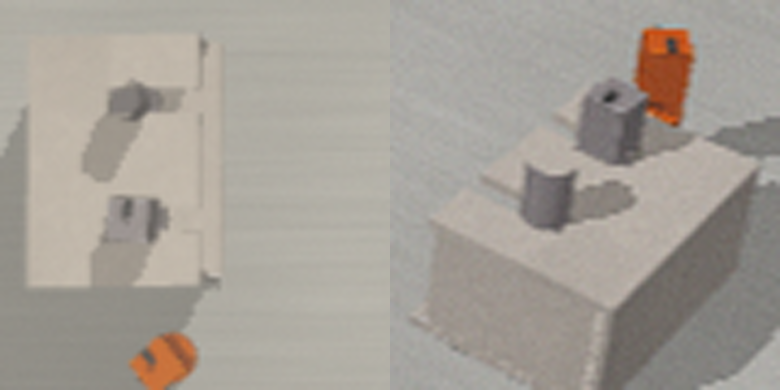

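Square head is the lower one, at x≈0.475, y≈0.20, with its rib pointing roughly world +x. I'll hover above it, then visit the hub for a close look.

{"name": "carry_out", "arguments": {
  "moves": [60, 3.2, -3.5, 0, 0.028, 60, 3.2, -3.5, 0, 0.028, 60, 3.2, -3.5, 0, 0.028, 60, 3.2, -3.5, 0, 0.028, 60, 3.2, -3.5, 0, 0.028, 60, 3.2, -3.5, 0, 0.028, 60, 3.2, -3.5, 0, 0.028, 60, 3.2, -3.5, 0, 0.028, 60, 3.2, -3.5, 0, 0.028, 60, 2.8, -3.5, 0, 0.028]
}}

```text
clock: 1.15
position: [0.4766, 0.2008, 0.2312]
ee_rot: [0.0, 0.0, 1.0, 0.0]
contact_force: [1.2, -0.3, -0.4]
width: 0.0515
```

```bash
python3 - <<'E'
from h import *
s,im=grab('wrist','w1.png'); np.save('s1.npy',s,allow_pickle=True); print(s['clock'],s['position'],s['ee_rot'],s['qpos'],s['width'])
print(proj('wrist',[.475,.2,.112],s))
E
```

```text
1.15 [0.47664059 0.20078309 0.23118458] [1.36885718e-04 3.42110020e-05 9.99999984e-01 1.09234553e-04] [ 2.63998808e-01  1.88641695e-01  1.62438301e+00  1.43655344e-04
  1.32824665e+00 -1.30676358e+00] 0.051511443001195596
[284.96568297 204.86510939]
```

View pics/w1.png

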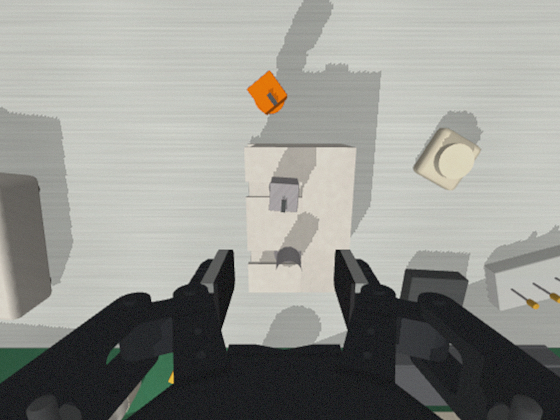

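{"name": "carry_out", "arguments": {
  "moves": [60, 0.6, -4.1, 0, 0, 60, 0.6, -4.1, 0, 0, 60, 0.6, -4.1, 0, 0, 60, 0.6, -4.1, 0, 0, 60, 0.6, -4.1, 0, 0, 60, 0.6, -4.1, 0, 0, 60, 0.6, -4.1, 0, 0, 60, 0.6, -4.1, 0, 0, 60, 0.6, -4.1, 0, 0, 60, 0.6, -4.1, 0, 0]
}}

```text
clock: 2.2
position: [0.5352, -0.2089, 0.2311]
ee_rot: [-0.0, 0.001, 1.0, 0.0]
contact_force: [-0.3, 0.7, 0.4]
width: 0.0513
```

```bash
python3 - <<'E'
from h import *
s,im=grab('wrist','w2.png'); np.save('s2.npy',s,allow_pickle=True); print(s['clock'],s['position'],s['ee_rot'],s['qpos'],s['width'])
print(proj('wrist',[.536,-.208,.12],s))
E
```

```text
2.2 [ 0.53523044 -0.20886331  0.23105328] [-1.83829591e-04  5.81257738e-04  9.99999776e-01  2.74677427e-04] [-4.93342514e-01  2.75656305e-01  1.50593677e+00  3.17052504e-04
  1.36058338e+00 -2.06304257e+00] 0.05132692196385563
[286.82322194 209.87856269]
```

View pics/w2.png

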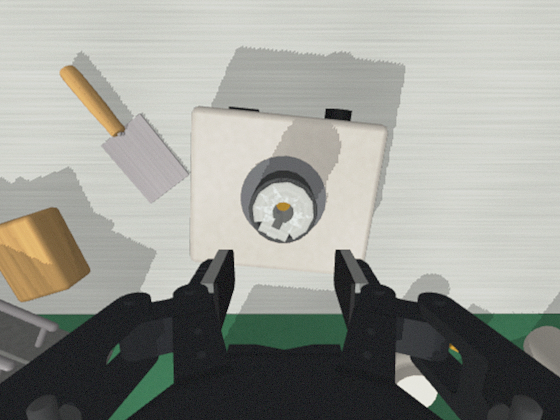

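```bash
python3 - <<'E'
from h import *
b=cv2.imread('pics/w2.png');a=cv2.imread('pics/w1.png')
c=lambda i,x,y,w:cv2.resize(i[y:y+w,x:x+w],(390,390),interpolation=cv2.INTER_CUBIC)
cv2.imwrite('pics/z2.png',np.hstack([c(a,247,157,78),c(b,244,167,78)]))
E
```

```text
(no output)
```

View pics/z2.png

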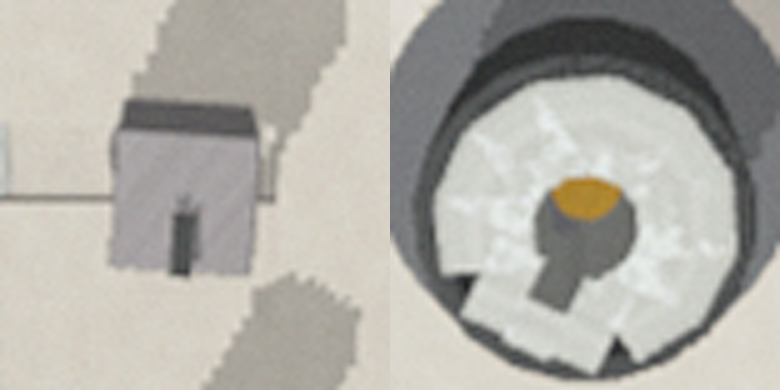

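Left: head top corners in the crop are about (115,135), (258,135), (252,275), (108,270), and the rib points down, i.e. world +x and slightly −y. Right: bore centre at (586,228), keyway end at (551,305).

```bash
python3 - <<'E'
from h import *
s1=np.load('s1.npy',allow_pickle=True).item(); s2=np.load('s2.npy',allow_pickle=True).item()
g=lambda s,x0,y0,off,z,u,v: ray('wrist',x0+(u-off)/5-.4,y0+v/5-.4,z,s)
H=np.array([g(s1,247,157,0,.112,u,v) for u,v in((115,135),(258,135),(252,275),(108,270))]); print('head',H.round(4),H.mean(0),np.linalg.norm(np.diff(H,axis=0),axis=1))
d=H[2]+H[3]-H[0]-H[1]; e=H[1]+H[2]-H[0]-H[3]; print('yaw',np.arctan2(d[1],d[0]),np.arctan2(-e[0],e[1]))
r=g(s1,247,157,0,.115,179,275)-g(s1,247,157,0,.115,183,210);print('rib',np.arctan2(r[1],r[0]))
b=g(s2,244,167,390,.12,586,228);k=g(s2,244,167,390,.12,551,305);print('hub',b,k,np.linalg.norm(k-b),np.arctan2(*(k-b)[1::-1]))
# polisher edges / hub outer circle for cross-check
c=g(s2,244,167,390,.12,587,228);
im=cv2.imread('pics/w2.png');E=[]
for u,v in((191,108),(386,127),(357,272),(190,264)):E.append(ray('wrist',u,v,.068,s2).round(3))
print(E)
E
```

```text
head [[0.4555 0.1863 0.112 ]
 [0.4555 0.2117 0.112 ]
 [0.4813 0.211  0.112 ]
 [0.4804 0.1847 0.112 ]] [0.46818583 0.19844784 0.112     ] [0.02541062 0.02585452 0.02626493]
yaw -0.04676148494338119 -0.018699072124706107
rib -0.06085677198436699
hub [ 0.53812217 -0.21155361  0.12      ] [ 0.55246518 -0.21786628  0.12      ] 0.01567073131436267 -0.41460833955158605
[array([ 0.448, -0.301,  0.068]), array([ 0.466, -0.11 ,  0.068]), array([ 0.623, -0.128,  0.068]), array([ 0.613, -0.316,  0.068])]
```

{"name": "carry_out", "arguments": {
  "moves": [60, -0.67, 4.07, 0, -0.005, 60, -0.67, 4.07, 0, -0.005, 60, -0.67, 4.07, 0, -0.005, 60, -0.67, 4.07, 0, -0.005, 60, -0.67, 4.07, 0, -0.005, 60, -0.67, 4.07, 0, -0.005, 60, -0.67, 4.07, 0, -0.005, 60, -0.67, 4.07, 0, -0.005, 60, -0.67, 4.07, 0, 0, 60, -0.67, 4.07, 0, 0]
}}

```text
clock: 3.25
position: [0.4674, 0.2014, 0.2312]
ee_rot: [-0.0, 0.02, 1.0, 0.0]
contact_force: [0.3, -0.4, 1.0]
width: 0.0511
```

{"name": "carry_out", "arguments": {
  "moves": [60, 0, 0, -4, 0, 60, 0, 0, -4, 0, 60, 0, 0, -3, 0, 60, 0, 0, -2, 0, 60, 0, 0, -1.8, 0, 60, 0, 0, 0, 0, 20, 0, 0, 0, 0, 20, 0, 0, 0, 0, 20, 0, 0, 0, 0, 20, 0, 0, 0, 0],
  "squeeze": 60
}}

```text
clock: 4.25
position: [0.4692, 0.1999, 0.0845]
ee_rot: [0.001, 0.021, 1.0, 0.001]
contact_force: [-1.0, 0.5, 3.5]
width: 0.0251
```

```bash
python3 - <<'E'
from h import *
s,im=grab('wrist','w3.png'); print(s)
E
```

```text
{'clock': 4.25, 'qpos': array([ 2.65985827e-01,  3.08243278e-01,  1.86328817e+00,  4.82143445e-04,
        9.67478374e-01, -1.26407569e+00]), 'qd': array([-0.00068458, -0.00050936, -0.00024903,  0.00154727,  0.00270575,
       -0.00029577]), 'effort': array([-4.38896371e-01, -3.67946255e+01, -1.83869505e+01, -2.33217599e-01,
       -1.06482764e-02,  1.97788904e-03]), 'position': array([0.46916894, 0.19990045, 0.08447067]), 'ee_rot': array([1.18270730e-03, 2.05024751e-02, 9.99788948e-01, 5.55365726e-04]), 'contact_force': array([-1.03345426,  0.48783327,  3.52796764]), 'moment': array([0.1002038 , 0.06798809, 0.02986537]), 'width': 0.025096981171712725}
```

View pics/w3.png

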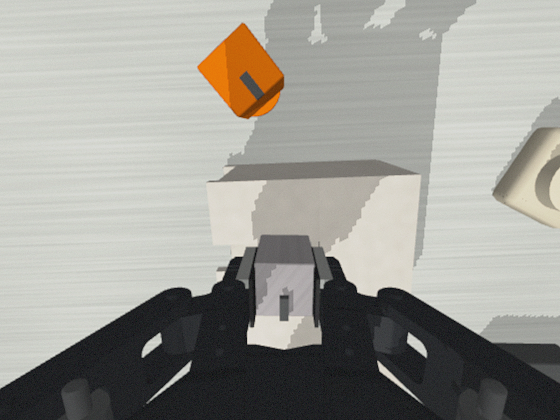

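Gripped square-on, with the rib facing along −x of the tool (width 25 mm). Lifting 3 mm and sliding out.

{"name": "carry_out", "arguments": {
  "moves": [20, 0, 0, 0.3, 0, 20, 0, -0.6, 0, 0, 20, 0, -1, 0, 0, 20, 0, -1.2, 0, 0, 20, 0, -1.2, 0, 0, 20, 0, -1.2, 0, 0, 20, 0, -1.2, 0, 0, 20, 0, -1.2, 0, 0, 20, 0, -1.2, 0, 0, 20, 0, -1.2, 0, 0]
}}

```text
clock: 5.3
position: [0.4684, 0.0984, 0.0864]
ee_rot: [0.0, 0.02, 1.0, 0.0]
contact_force: [0.1, -0.3, -1.7]
width: 0.025
```

```bash
python3 - <<'E'
from h import *
s,im=grab('wrist','w4.png'); print(s['clock'],s['position'],s['contact_force'],s['moment'],s['width'])
E
```

```text
5.3 [0.46835937 0.09844957 0.0863695 ] [ 0.11155074 -0.26113304 -1.692314  ] [ 0.04011434 -0.01673384 -0.00398654] 0.024983106225558088
```

View pics/w4.png

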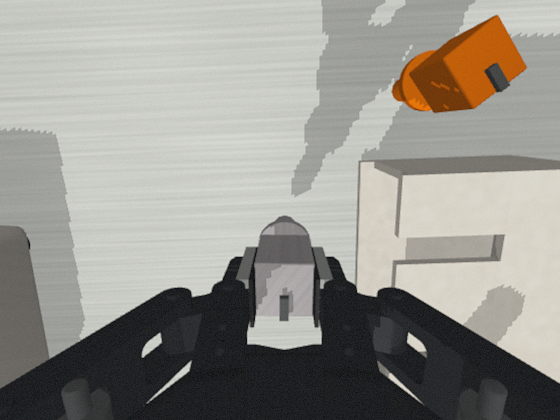

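Clear of the rack. Rising and moving over the hub, turning −0.37 rad.

{"name": "carry_out", "arguments": {
  "moves": [20, 0, 0, 4, -0.037, 20, 0, 0, 4, -0.037, 20, 0, -1, 3.5, -0.037, 20, 1, -4.3, 0, -0.037, 20, 1, -4.3, 0, -0.037, 20, 1, -4.3, 0, -0.037, 20, 1, -4.3, 0, -0.037, 20, 1, -4.3, 0, -0.037, 20, 1, -4.3, 0, -0.037, 20, 1, -4.1, 0, -0.041]
}}

```text
clock: 6.35
position: [0.5384, -0.2115, 0.2012]
ee_rot: [0.0, 0.207, 0.978, 0.0]
contact_force: [1.0, 1.8, -2.7]
width: 0.0249
```

{"name": "carry_out", "arguments": {
  "moves": [20, 0, 0, 0, 0, 20, 0, 0, 0, 0, 20, 0, 0, 0, 0, 20, 0, 0, 0, 0, 20, 0, 0, 0, 0, 20, 0, 0, 0, 0, 20, 0, 0, 0, 0, 20, 0, 0, 0, 0, 20, 0, 0, 0, 0, 20, 0, 0, 0, 0]
}}

```text
clock: 7.35
position: [0.5384, -0.2095, 0.2013]
ee_rot: [0.0, 0.206, 0.979, 0.0]
contact_force: [0.0, -0.6, -3.7]
width: 0.025
```

```bash
python3 - <<'E'
from h import *
s,im=grab('wrist','w5.png'); print(s['clock'],s['position'],s['ee_rot'],s['contact_force'],s['moment'],s['width'])
grab('scene','sc5.png'); grab('top','t5.png')
a=im[:,:,::-1][180:340,180:390]; b=cv2.imread('pics/sc5.png')[110:220,190:310]
cv2.imwrite('pics/z5.png',np.hstack([cv2.resize(a,(400,305),interpolation=2),cv2.resize(b,(333,305),interpolation=2)]))
E
```

```text
7.35 [ 0.53835838 -0.20947578  0.20132343] [7.83256562e-06 2.05891478e-01 9.78574830e-01 3.98099058e-05] [ 0.01329338 -0.59510432 -3.71030348] [0.00778363 0.01474278 0.02037562] 0.02503750767066881
```

View pics/z5.png

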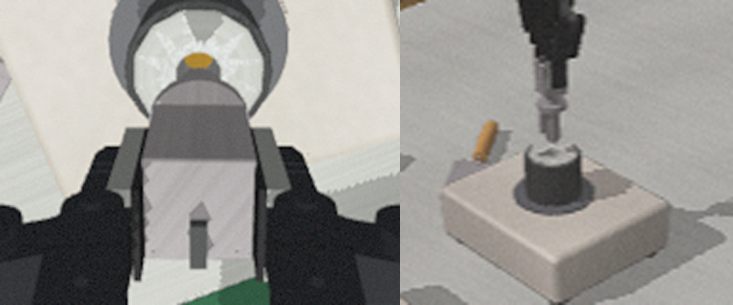

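Laterally the bore, plunger and head all line up at crop column ≈199. Descending gently.

{"name": "carry_out", "arguments": {
  "moves": [20, 0, 0, -1, 0, 20, 0, 0, -0.3, 0, 20, 0, 0, -0.3, 0, 20, 0, 0, -0.3, 0, 20, 0, 0, -0.3, 0, 20, 0, 0, -0.2, 0, 20, 0, 0, -0.2, 0, 20, 0, 0, -0.2, 0, 20, 0, 0, -0.1, 0, 20, 0, 0, 0, 0]
}}

```text
clock: 8.5
position: [0.5383, -0.2094, 0.1722]
ee_rot: [-0.0, 0.206, 0.979, 0.0]
contact_force: [0.0, -0.1, -1.9]
width: 0.0249
```

{"name": "carry_out", "arguments": {
  "moves": [20, 0, 0, -0.2, 0, 20, 0, 0, -0.2, 0, 20, 0, 0, -0.2, 0, 20, 0, 0, -0.2, 0, 20, 0, 0, -0.2, 0, 20, 0, 0, -0.2, 0, 20, 0, 0, 0, 0, 20, 0, 0, 0, 0, 20, 0, 0, 0, 0, 20, 0, 0, 0, 0]
}}

```text
clock: 9.5
position: [0.5385, -0.2095, 0.1604]
ee_rot: [0.0, 0.206, 0.979, -0.0]
contact_force: [-0.0, -0.3, -2.7]
width: 0.0249
```

No resistance, and the depth is past the key-landing height, so the key is in the keyway. I'll push against the spring with a firmer grip.

{"name": "carry_out", "arguments": {
  "moves": [20, 0, 0, -0.2, 0, 20, 0, 0, -0.2, 0, 20, 0, 0, -0.2, 0, 20, 0, 0, -0.2, 0, 20, 0, 0, -0.2, 0, 20, 0, 0, -0.2, 0, 20, 0, 0, -0.1, 0, 20, 0, 0, 0, 0, 20, 0, 0, 0, 0, 20, 0, 0, 0, 0],
  "squeeze": 100
}}

```text
clock: 10.5
position: [0.5386, -0.2096, 0.1483]
ee_rot: [0.001, 0.206, 0.979, -0.0]
contact_force: [-1.7, 0.5, 6.2]
width: 0.0246
```

{"name": "carry_out", "arguments": {
  "moves": [20, 0, 0, -0.1, 0, 20, 0, 0, 0, 0, 20, 0, 0, -0.1, 0, 20, 0, 0, 0, 0, 20, 0, 0, -0.1, 0, 20, 0, 0, 0, 0, 20, 0, 0, 0, 0, 20, 0, 0, 0, 0, 20, 0, 0, 0, 0, 20, 0, 0, 0, 0]
}}

```text
clock: 11.5
position: [0.5387, -0.2096, 0.1466]
ee_rot: [0.001, 0.206, 0.979, -0.0]
contact_force: [-3.6, 2.0, 12.5]
width: 0.0243
```

The TCP stopped at 0.1466 against the predicted 0.1465, and force is rising without travel, so the flange is on the face. I'll add a little margin and check.

{"name": "carry_out", "arguments": {
  "moves": [20, 0, 0, -0.1, 0, 20, 0, 0, 0, 0, 20, 0, 0, -0.1, 0, 20, 0, 0, 0, 0, 20, 0, 0, 0, 0, 20, 0, 0, 0, 0, 20, 0, 0, 0, 0, 20, 0, 0, 0, 0, 20, 0, 0, 0, 0, 20, 0, 0, 0, 0]
}}

```text
clock: 12.5
position: [0.5387, -0.2096, 0.1465]
ee_rot: [0.002, 0.206, 0.979, -0.0]
contact_force: [-6.1, 3.7, 22.2]
width: 0.0241
```

```bash
python3 - <<'E'
from h import *
s,im=grab('wrist','w6.png'); print(s['clock'],s['position'],s['ee_rot'],s['contact_force'],s['moment'],s['width'])
grab('scene','sc6.png')
a=im[:,:,::-1][180:340,180:390]; b=cv2.imread('pics/sc6.png')[110:220,190:310]
cv2.imwrite('pics/z6.png',np.hstack([cv2.resize(a,(400,305),interpolation=2),cv2.resize(b,(333,305),interpolation=2)]))
E
```

```text
12.5 [ 0.53870041 -0.20958029  0.14651807] [ 1.58617127e-03  2.05846785e-01  9.78582848e-01 -4.40708557e-04] [-6.11260189  3.72739698 22.17496357] [ 0.53394779  1.13727571 -0.06110583] 0.02409535284614404
```

View pics/z6.png

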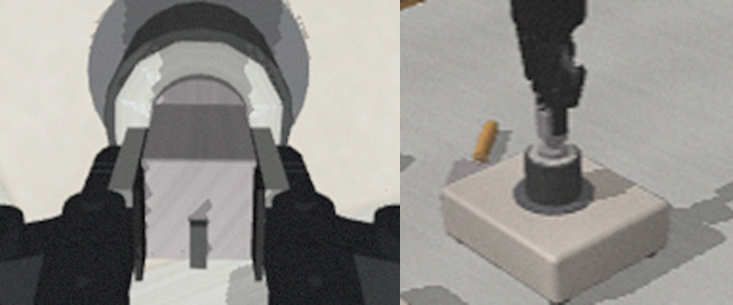

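The flange lies on the hub face, the grip hasn't slipped in the wrist view, and 2 mm more command gave 0.1 mm of travel for +10 N. It's hard home, so I'm handing in.

```bash
python3 -c "
from rig import manip
print(manip.sign_off()); s=manip.get_state(); print(s['position'],s['contact_force'],s['width'])"
```

```text
the job is handed in; nothing more can be done
None
the job is handed in; nothing more can be done
```

I slid the square-headed mandrel out of its slot and turned it about −0.37 rad to the keyway. I then pushed it down against the spring and handed the job in at about 12.5 s, still gripping it and pushing.

- **Fit:** The key dropped into the keyway on the first try, with no searching.
- **Held home:** The tool stopped at z = 0.1465 m, where the flange should meet the hub face. A further 2 mm of commanded push moved it only 0.1 mm and raised the vertical force from 12.5 to 22 N. The last picture shows the flange lying on the hub face and the grip unslipped, 24 mm wide.
- **Centring and key angle:** The tool's turn matched the measured keyway direction of −0.415 rad. In the tool's y direction, pictures before the push showed the mandrel centred on the bore. The measured hub position was about 2 mm off in y from the final tool position, within camera calibration. The press also left a side load of about 7 N.
- **Not measured:** I had no direct reading of the ejector travel. I also took no final picture of the round-headed mandrel or the other things on the bench, though no unexpected contact force showed up.

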